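Ready the marbles and open the glaze canister

ROBOT

A 6-joint arm with a two-finger parallel gripper is mounted at the origin on the work surface. World frame = base frame: x ahead of the robot, y to its left, z up, the work surface at z = 0. Lengths are in m, angles in rad, forces in N, time in s.
With the tool pointing down it reaches from about 0.325 to 0.775 m from the base axis. Payload 5.5 kg.
Tool frame: the origin (TCP) lies at the very end of the fingers, on their centre line; the grasp point (between the pads) lies 19 mm behind it (arm.pinch_z is the distance from the TCP to the grasp point, in m); z points along the fingers, y is the line along which they close (so a half turn about z gives the same grasp; the last joint's range is limited). The gripper opens to 85 mm and grips with 20 to 120 N. Pads are 22 mm wide; open, the fingers measure 114 mm over their backs; the gripper's body (76 mm by 85 mm) begins 54 mm behind the grasp point. The pads swing forward as they close: fully open they stand 13 mm farther back than shut.
Start: joints at [1.197, 0.091, 1.231, -0, 1.82, -0.057], TCP at [0.187, 0.57, 0.231] pointing down, gripper open.
Joint ranges: [-2.87, 2.87], [-0.86, 2.18], [0.17, 2.46], [-1.51, 4.65], [0.06, 2.69], [-2.65, 2.65]. Speed limits (rad/s): [2.57, 2.57, 3.01, 3.14, 3.14, 3.14].

INTERFACE

Orientations are given as a unit quaternion [w, x, y, z].
In Python, from bench import arm gives the robot as it stands. The module is installed in compiled form; this text tells all that it offers.
- The arm moves only by the tool creep_tool, called after "Request:" by a JSON object that holds its "op" and its "data", one argument or row to a line. Schema: {"type":"object","properties":{"rows":{"type":"object","properties":{"increments":{"type":"array","items":{"type":"array","items":{"type":"number"},"minItems":6,"maxItems":6},"minItems":1,"maxItems":20}},"additionalProperties":false,"required":["increments"]},"finger_gap":{"type":"number"},"only":{"type":"string"},"quiet":{"type":"boolean"},"lines":{"type":"string"}},"required":["rows"],"additionalProperties":false}. rows is an object whose key "increments" holds a list of rows, 1 to 20 of them, each of 6 numbers: dx, dy, dz in fractions of the full range, 1 being 1 m, then a rotation vector rx, ry, rz in parts of the range, where 1.0 means 2 rad; each row is the pose to reach, as a shift and turn from the pose commanded when the call began, along the tool's axes at that moment; what a row does not reach only later rows make up. A row lasts 1/8 s, in which the tool goes at most 0.0625 m and 0.188 rad, less where a joint would pass 70% of its speed; a pose out of reach is approached as far as the arm can. finger_gap is the finger opening in m, set as the call begins (left out keeps the last). The fingers move at their own pace and stop on an object; the grip force is fixed at half the most. Time passes only in rows, so rows that do not move let the fingers close. The tool returns the time, the measured TCP pose, the force, the opening and the grip force at its end. only (a regular expression) keeps the lines of the reply that match it, lines (a string "A,B") keeps lines A to B, and quiet returns only ok. No shift or turn number may pass 1 either way. Input that does not fit is refused with a message, and nothing moves.
- arm.read_state(): the state, without advancing time (a new reading comes with each control period).
- arm.read_camera(name): name is "side" or "top"; returns a dict with "color" (384x512x3 uint8, red, green, blue), "K" (3x3 intrinsics, pixels), "R" (3x3) and "t" (3): a world point X has camera coordinates R X + t. Camera axes: x right, y down, z forward; pixel columns grow to the right and rows downward; lengths in m; the calibration is good to about 2 mm. A picture is of the moment at which its call begins. There is no depth.
- arm.sign_off(): hands the job in; it is judged then, once.
The state is a dict: "time": time; "joint_pos": joint angles; "joint_velocities": joint speeds; "joint_torque": joint torques, N m; "ee_pos": TCP position; "eef_rot": TCP orientation; "contact_force": force on the tool from outside, world axes, zero at the start; "torque": the same for the moment, N m; "width": finger opening in m; "finger_force": force on a finger pad.
Only numpy, scipy, OpenCV 4.12 (cv2) and the standard library are available. Lean on these libraries where they do the work, as an engineer would, in place of code of your own. Each camera call takes 0.05 s, during which the arm holds its last target. There are 200 camera calls.

TASK

Get this batch ready for glazing: put a spare marble from the pan into each empty pocket of the dipping rack, leaving the marbles already seated there alone and the extra one in the pan. Then twist the cap of the glaze canister loose (it may unlock in either direction, so try both), lift it off and finish holding it in the gripper, level and still, about 10 cm straight above the canister's mouth, so that drips fall back in. Do not disturb the other things on the bench.

Things in the scene. Friction and masses are not known exactly. Their poses are not given: they have to be found in the camera images.
- rack_hole0 (a point): pocket 0 of the wooden dipping rack (fixed, 180 x 120 x 16 mm, 3 x 2 pockets 60 mm apart, x along its length): centre of the mouth of this 20 mm square hole, level with the rack's top. A marble seated on the rim has its centre 10 mm above this point. Two of the six pockets start empty; which two varies
- rack_hole1 (a point): pocket 1 of the wooden dipping rack (fixed, 180 x 120 x 16 mm, 3 x 2 pockets 60 mm apart, x along its length): centre of the mouth of this 20 mm square hole, level with the rack's top. A marble seated on the rim has its centre 10 mm above this point. Two of the six pockets start empty; which two varies
- rack_hole2 (a point): pocket 2 of the wooden dipping rack (fixed, 180 x 120 x 16 mm, 3 x 2 pockets 60 mm apart, x along its length): centre of the mouth of this 20 mm square hole, level with the rack's top. A marble seated on the rim has its centre 10 mm above this point. Two of the six pockets start empty; which two varies
- rack_hole3 (a point): pocket 3 of the wooden dipping rack (fixed, 180 x 120 x 16 mm, 3 x 2 pockets 60 mm apart, x along its length): centre of the mouth of this 20 mm square hole, level with the rack's top. A marble seated on the rim has its centre 10 mm above this point. Two of the six pockets start empty; which two varies
- rack_hole4 (a point): pocket 4 of the wooden dipping rack (fixed, 180 x 120 x 16 mm, 3 x 2 pockets 60 mm apart, x along its length): centre of the mouth of this 20 mm square hole, level with the rack's top. A marble seated on the rim has its centre 10 mm above this point. Two of the six pockets start empty; which two varies
- rack_hole5 (a point): pocket 5 of the wooden dipping rack (fixed, 180 x 120 x 16 mm, 3 x 2 pockets 60 mm apart, x along its length): centre of the mouth of this 20 mm square hole, level with the rack's top. A marble seated on the rim has its centre 10 mm above this point. Two of the six pockets start empty; which two varies
- marble0_center (a point): centre of clay marble 0: unglazed ball, 28 mm across, 24 g. All seven are alike; four start seated in the rack, three lie in dents of the pan
- marble1_center (a point): centre of clay marble 1: unglazed ball, 28 mm across, 24 g. All seven are alike; four start seated in the rack, three lie in dents of the pan
- marble2_center (a point): centre of clay marble 2: unglazed ball, 28 mm across, 24 g. All seven are alike; four start seated in the rack, three lie in dents of the pan
- marble3_center (a point): centre of clay marble 3: unglazed ball, 28 mm across, 24 g. All seven are alike; four start seated in the rack, three lie in dents of the pan
- marble4_center (a point): centre of clay marble 4: unglazed ball, 28 mm across, 24 g. All seven are alike; four start seated in the rack, three lie in dents of the pan
- marble5_center (a point): centre of clay marble 5: unglazed ball, 28 mm across, 24 g. All seven are alike; four start seated in the rack, three lie in dents of the pan
- marble6_center (a point): centre of clay marble 6: unglazed ball, 28 mm across, 24 g. All seven are alike; four start seated in the rack, three lie in dents of the pan
- pan: square dented aluminium pan, fixed, 158 x 158 mm outside, 152 mm inside, rim 20 mm high, floor 4 mm thick with four shallow square dents 60 mm apart (30 mm from its centre along both its x and its y) of which three hold a spare marble, centre 16 mm above the bench; origin at the centre of its underside
- canister: square grey glaze canister, 80 x 80 mm, 90 mm high, screwed to the bench by a 110 x 110 x 6 mm foot; origin at the centre of its underside
- mouth (a point): centre of the canister's mouth, level with its top, 90 mm above the bench; the closed cap's origin is here
- cap: twist-lock cap, 110 to 230 g: disc 66 mm wide, 8 mm thick, a dark rib on it from knob to edge, a round knob on top. Origin: centre of the disc's underside, z up, x along the rib. A stem reaches 30 mm down with a 48 mm crossbar caught under lips in the mouth: while locked it only lifts 2 mm. It may unlock clockwise or anticlockwise; nothing outside shows which
- cap_knob (a point): middle of the cap's round wooden knob, 24 mm above the cap's origin; knob 40 mm across, 32 mm high. Turned the wrong way the cap meets a hard stop after 10 to 40 degrees (fingers turning on slip round the knob); the right way it turns easily (under 0.1 N m), is free to lift from 70 degrees on and stops at 90 to 115 degrees
- horse0: unpainted red clay horse, about 120 mm long and 90 mm high, loose bystander
- horse1: another such horse, bystander
- horse2: another such horse, bystander
- pigeon: white-glazed clay pigeon whistle, 70 mm long, 48 mm high, loose bystander
- paddle: wooden smoothing paddle lying flat, 200 x 36 x 10 mm, loose bystander
- mold_half: plaster mold half, 90 x 70 x 36 mm, loose bystander
Mind the look-alikes: they are no part of the job. Several things have the shape of the canister; the one meant has the colours described above.

How it is judged:
On the way, in this order (a step that is already met when the one before it is completed fails the run):
1. every pocket of the rack holds a released, seated marble (distance between any of marble0_center, marble1_center, marble2_center, marble3_center, marble4_center, marble5_center, marble6_center and rack_hole0 below 0.0125 m and distance between any of marble0_center, marble1_center, marble2_center, marble3_center, marble4_center, marble5_center, marble6_center and rack_hole1 below 0.0125 m and distance between any of marble0_center, marble1_center, marble2_center, marble3_center, marble4_center, marble5_center, marble6_center and rack_hole2 below 0.0125 m and distance between any of marble0_center, marble1_center, marble2_center, marble3_center, marble4_center, marble5_center, marble6_center and rack_hole3 below 0.0125 m and distance between any of marble0_center, marble1_center, marble2_center, marble3_center, marble4_center, marble5_center, marble6_center and rack_hole4 below 0.0125 m and distance between any of marble0_center, marble1_center, marble2_center, marble3_center, marble4_center, marble5_center, marble6_center and rack_hole5 below 0.0125 m and contact force between each of marble0, marble1, marble2, marble3, marble4, marble5, marble6 and the fingers below 0.1 N), for 0.2 s.
2. the cap is lifted off the canister (z of cap in the frame of mouth above 0.045 m and contact force between cap and the fingers above 1 N), for 0.2 s.
At the end, for the whole second after the job is handed in: Each of the six pockets holds a resting, released marble (centre within 12.5 mm of the mouth centre), the seventh lies in the pan; the cap is in the fingers, still, tilted under 15 degrees, its underside 60 to 160 mm above the mouth, within 40 mm of its axis, clear of the canister (all of step 1 and linear speed of each of marble0, marble1, marble2, marble3, marble4, marble5, marble6, cap below 0.03 m/s and ((horizontal distance between marble0_center and pan below 0.09 m and height (world z) of marble0_center below 0.025 m) or (horizontal distance between marble1_center and pan below 0.09 m and height (world z) of marble1_center below 0.025 m) or (horizontal distance between marble2_center and pan below 0.09 m and height (world z) of marble2_center below 0.025 m) or (horizontal distance between marble3_center and pan below 0.09 m and height (world z) of marble3_center below 0.025 m) or (horizontal distance between marble4_center and pan below 0.09 m and height (world z) of marble4_center below 0.025 m) or (horizontal distance between marble5_center and pan below 0.09 m and height (world z) of marble5_center below 0.025 m) or (horizontal distance between marble6_center and pan below 0.09 m and height (world z) of marble6_center below 0.025 m)) and z of cap in the frame of mouth between 0.06 and 0.16 m and horizontal distance between cap and mouth below 0.04 m and angle between cap's own z axis and vertical below 0.26 rad and contact force between cap and the fingers above 1 N and contact force between cap and canister below 0.1 N); the arm keeps its last pose, push and grip.
It fails at once if a marble that was already seated is moved over 12 mm (distance of any of marble0_center, marble1_center, marble2_center, marble3_center from where it was at the start of the episode above 0.012 m).
It fails at once if a bystander is moved over 20 mm or tipped (distance of any of horse0, horse1, horse2, pigeon, paddle, mold_half from where it was at the start of the episode above 0.02 m or angle between any of horse0, horse1, horse2, pigeon, paddle, mold_half's own z axis and vertical above 0.5 rad).
It also fails if it takes over 72 s, if anything falls off the work surface, if the arm or the gripper's body presses on something with over 40 N, if the wrist force passes 120 N, or if a joint passes its speed limit or range.

## Working session

There is one attempt and no reset: what is moved stays moved. The work goes in short steps, Python scripts to look and compute and a tool call to move; the robot and the scene stay as the last step left them, time stands still between calls to the robot, and variables do not carry over. Pictures are saved under pics/ and viewed, at most 10 in all, crops included, and the job is handed in when it is done.

```bash
mkdir -p pics
```

Run:
```python
from bench import arm
import cv2,numpy as np,pickle
d={}
for n in("top","side"):
    c=arm.read_camera(n);d[n]=c
    cv2.imwrite(f"pics/{n}0.png",cv2.resize(c["color"][:,:,::-1],(800,600),interpolation=cv2.INTER_CUBIC))
    print(n,c["K"].round(1).tolist(),c["R"].round(3).tolist(),c["t"].round(3).tolist())
pickle.dump(d,open("c0.pkl","wb"))
s=arm.read_state();print(s["ee_pos"],s["eef_rot"],s["time"],arm.pinch_z)
```

```text
top [[394.0, 0.0, 263.7], [0.0, 394.0, 191.5], [0.0, 0.0, 1.0]] [[0.026, -1.0, -0.009], [-0.984, -0.024, -0.178], [0.178, 0.014, -0.984]] [-0.134, 0.556, 1.187]
side [[373.7, 0.0, 251.8], [0.0, 373.7, 191.6], [0.0, 0.0, 1.0]] [[-0.965, -0.263, -0.022], [-0.15, 0.613, -0.776], [0.217, -0.745, -0.631]] [0.5, 0.249, 1.029]
[0.18682671 0.56990664 0.23023174] [-1.85300123e-04  1.57723006e-01  9.87482976e-01 -8.89595059e-04] 0.1 0.0187
```

View pics/top0.png

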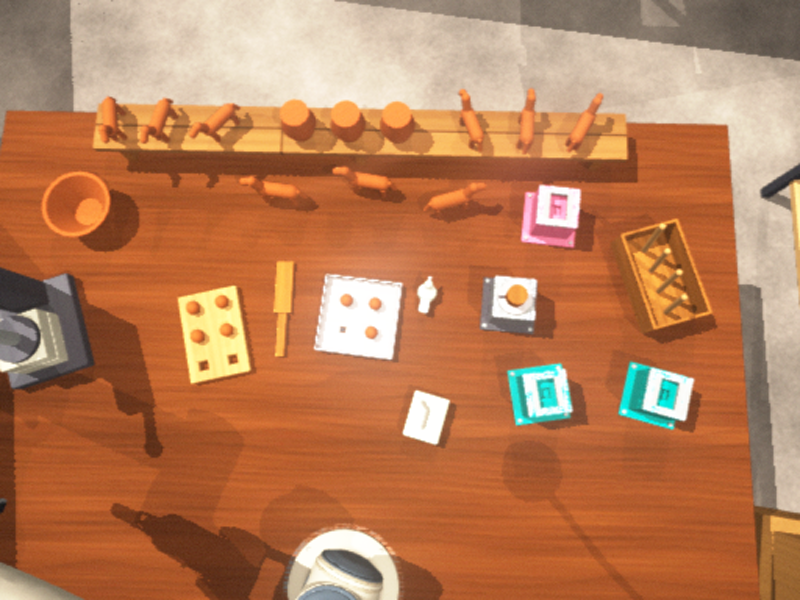

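View pics/side0.png

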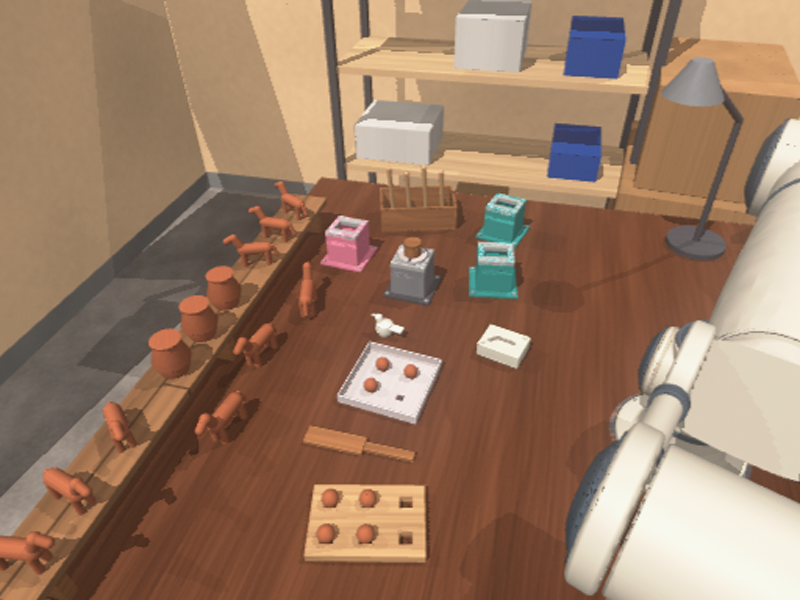

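Candidates for the canister (top0.png): grey box with the cap and knob at (512,300), pink at (553,213), teal at (541,393), teal at (662,393). Only the grey one is square-grey and capped, so I choose that one. The rack is at (213,335) with its empty pockets at (203,366) and (233,359). The pan is at (360,317), with spare marbles at (346,300), (375,303) and (371,332). I'll check these in close crops.

Run:
```python
import cv2,numpy as np,pickle
d=pickle.load(open("c0.pkl","rb"))
M=np.zeros((600,798,3),np.uint8)
for i,(n,u0,v0,s) in enumerate([("top",108,178,4),("top",198,170,4),("top",298,164,4),("side",192,300,3.2),("side",212,212,3.2),("side",240,145,4)]):
    w,h=int(np.ceil(266/s)),int(np.ceil(300/s))
    c=d[n]["color"][v0:v0+h,u0:u0+w,::-1]
    c=cv2.resize(c,None,fx=s,fy=s,interpolation=cv2.INTER_CUBIC)[:300,:266].copy()
    for u in range(-(-u0//10)*10,u0+w,10):
        x=int((u+.5-u0)*s);cv2.line(c,(x,0),(x,8),(0,255,0),1);cv2.putText(c,str(u),(x-9,18),0,.33,(0,255,0),1)
    for v in range(-(-v0//10)*10,v0+h,10):
        y=int((v+.5-v0)*s);cv2.line(c,(0,y),(8,y),(0,255,0),1);cv2.putText(c,str(v),(10,y+4),0,.33,(0,255,0),1)
    r,k=divmod(i,3);M[r*300:r*300+c.shape[0],k*266:k*266+c.shape[1]]=c
cv2.imwrite("pics/m1.png",M)
```

```text
(no output)
```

View pics/m1.png

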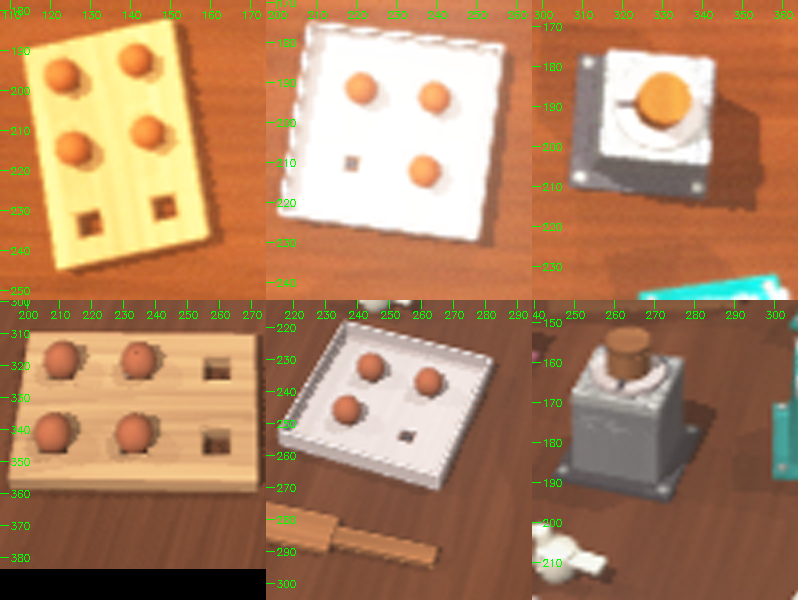

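The crops show the grey canister with its capped knob top at top (330,188) and side (263.5,154). Two rack pockets are empty, at top (130,233.5) and (148.5,229.5). There are three spare marbles in the pan. Next I'll triangulate these points.

Create h.py:
```python
import cv2,numpy as np,pickle
from scipy.spatial.transform import Rotation as Rt
def P(c): return np.array(c["K"])@np.c_[c["R"],c["t"]]
def tri(d,a,b):
    X=cv2.triangulatePoints(P(d["top"]),P(d["side"]),np.array(a,float).reshape(2,1),np.array(b,float).reshape(2,1))[:,0];return X[:3]/X[3]
def ray(c,uv,z):
    r=np.array(c["R"]).T; o=-r@c["t"]; v=r@np.linalg.inv(c["K"])@[*uv,1]; return o+v*(z-o[2])/v[2]
```

Run:
```python
from h import *
np.set_printoptions(precision=4,suppress=True)
d=pickle.load(open("c0.pkl","rb"))
pts=dict(r0=((123,196.5),(207.75,341)),r1=((141.5,192.5),(210.9,318.25)),r2=((125.75,214.75),(233.4,341.4)),r3=((144.5,210.5),(234.6,318.25)),
hA=((129.75,233.5),(259,343.9)),hB=((148.5,229.5),(259,320.75)),
pA=((221.25,191.5),(237.1,245.9)),pB=((239.5,194),(244.3,232.4)),pC=((237,212.25),(262.4,237.1)),dent=((218.75,210.25),(255.2,254)),knobtop=((330.25,188),(263.5,153.75)))
Z=dict(r=.026,h=.016,p=.016,d=.004,k=.130)
X={}
for k,(a,b) in pts.items():
    X[k]=tri(d,a,b);z=Z[k[0]];print(k,X[k],"top@z",ray(d["top"],a,z)[:2],"side@z",ray(d["side"],b,z)[:2])
G=[(-1,.5),(-1,-.5),(0,.5),(0,-.5),(1,.5),(1,-.5)]
A=np.array([(*np.array(g)*.06,0) for g in G])
B=np.array([np.mean([ray(d[n],pts[k][i],Z[k[0]]) for i,n in enumerate(("top","side"))],0)*[1,1,0] for k in("r0","r1","r2","r3","hA","hB")])
ca,cb=A.mean(0),B.mean(0);U,s,V=np.linalg.svd((A-ca).T@(B-cb));Rm=V.T@U.T
if np.linalg.det(Rm)<0:print("refl")
f=(A-ca)@Rm.T+cb;print(f[:,:2],"\nres",(f-B)[:,:2], "angle of length",np.degrees(np.arctan2(*(f[4]-f[0])[[1,0]])))
```

```text
r0 [0.5362 0.3308 0.0231] top@z [0.5361 0.3298] side@z [0.535  0.3323]
r1 [0.5502 0.2722 0.0233] top@z [0.5505 0.2715] side@z [0.5485 0.2738]
r2 [0.4774 0.3167 0.0233] top@z [0.4777 0.3158] side@z [0.476 0.318]
r3 [0.4925 0.2578 0.0238] top@z [0.4927 0.2572] side@z [0.4914 0.2591]
hA [0.4189 0.3023 0.0133] top@z [0.4194 0.3014] side@z [0.4177 0.3036]
hB [0.4335 0.2434 0.0139] top@z [0.4336 0.2428] side@z [0.4328 0.2447]
pA [0.5608 0.017  0.0149] top@z [0.5618 0.0171] side@z [0.5591 0.0181]
pB [ 0.5545 -0.0422  0.0157] top@z [ 0.555  -0.0421] side@z [ 0.5538 -0.0419]
pC [ 0.4949 -0.0364  0.0155] top@z [ 0.4957 -0.0363] side@z [ 0.494  -0.0359]
dent [0.5019 0.024  0.0022] top@z [0.5022 0.0238] side@z [0.5008 0.0256]
knobtop [ 0.5591 -0.3156  0.1332] top@z [ 0.5596 -0.3161] side@z [ 0.5604 -0.3204]
refl
[[0.5353 0.331 ]
 [0.5497 0.2728]
 [0.4771 0.3166]
 [0.4915 0.2584]
 [0.4188 0.3022]
 [0.4332 0.244 ]] 
res [[-0.0002 -0.    ]
 [ 0.0002  0.0001]
 [ 0.0002 -0.0003]
 [-0.0006  0.0002]
 [ 0.0003 -0.0003]
 [ 0.      0.0003]] angle of length -166.12227217650002
```

Add to h.py:
```python
def go(x,y,z,yaw):
    "tool-frame shift and turn to a pose with tool down and closing line at yaw deg"
    from bench import arm
    s=arm.read_state();q=s["eef_rot"];T=Rt.from_quat([q[1],q[2],q[3],q[0]])
    a=np.radians(yaw);best=None
    for k in(0,np.pi):
        ty=np.array([np.cos(a+k),np.sin(a+k),0]);tz=np.array([0,0,-1.]);W=Rt.from_matrix(np.c_[np.cross(ty,tz),ty,tz])
        r=(T.inv()*W).as_rotvec()
        if best is None or np.linalg.norm(r)<np.linalg.norm(best):best=r
    print("shift",T.inv().apply(np.array([x,y,z])-s["ee_pos"]).round(4),"turn",best.round(3),"at",np.round(s["ee_pos"],4),"w",round(float(s["width"]),4),"t",s["time"])
```

```bash
python3 -c "
from h import *;go(.5605,.0173,.12,45)"
```

```text
shift [-0.5272 -0.4085  0.1109] turn [-0.002  0.     0.469] at [0.1868 0.5699 0.2302] w 0.0853 t 0.1
```

The rows are not in the units I measure in: turns go in shares of 2 rad. I convert before sending: 0.469 rad / 2 = 0.2345.

Request:
{"op": "creep_tool", "data": {
  "rows": {"increments": [[-0.05,-0.04,0.01,0,0,0.05],[-0.1,-0.08,0.02,0,0,0.1],[-0.15,-0.12,0.03,0,0,0.15],[-0.2,-0.16,0.04,0,0,0.2],[-0.25,-0.2,0.05,0,0,0.2345],[-0.3,-0.24,0.06,0,0,0.2345],[-0.35,-0.28,0.07,0,0,0.2345],[-0.4,-0.32,0.08,0,0,0.2345],[-0.45,-0.36,0.09,0,0,0.2345],[-0.5,-0.39,0.1,0,0,0.2345],[-0.5272,-0.4085,0.1109,-0.001,0,0.2345],[-0.5272,-0.4085,0.1109,-0.001,0,0.2345],[-0.5272,-0.4085,0.1109,-0.001,0,0.2345]]},
  "finger_gap": 0.05
}}

```text
time: 1.72
ee_pos: [0.5603, 0.0179, 0.1199]
eef_rot: [-0.001, 0.383, 0.924, 0.001]
contact_force: [-0.9, 0.2, 0.6]
width: 0.0501
finger_force: 0.0
```

```bash
python3 -c "
from h import *;go(.5605,.0173,.006,45)"
```

```text
shift [-0.0008 -0.0004  0.1138] turn [ 0.001 -0.002 -0.001] at [0.5603 0.0179 0.1199] w 0.0501 t 1.725
```

Request:
{"op": "creep_tool", "data": {
  "rows": {"increments": [[-0.0008,-0.0004,0.05,0,0,0],[-0.0008,-0.0004,0.09,0,0,0],[-0.0008,-0.0004,0.105,0,0,0],[-0.0008,-0.0004,0.1138,0,0,0],[-0.0008,-0.0004,0.1138,0,0,0]]}
}}

```text
time: 2.35
ee_pos: [0.5616, 0.0175, 0.0077]
eef_rot: [0.001, 0.383, 0.924, 0.001]
contact_force: [-0.0, -0.3, 0.1]
width: 0.0498
finger_force: 0.0
```

Request:
{"op": "creep_tool", "data": {
  "rows": {"increments": [[0,0,0,0,0,0],[0,0,0,0,0,0],[0,0,0,0,0,0],[0,0,0,0,0,0]]},
  "finger_gap": 0
}}

```text
time: 2.85
ee_pos: [0.5623, 0.0171, 0.0087]
eef_rot: [0.002, 0.383, 0.924, 0.002]
contact_force: [-0.4, -0.2, 5.7]
width: 0.0249
finger_force: 58.6
```

Request:
{"op": "creep_tool", "data": {
  "rows": {"increments": [[0,0,-0.04,0,0,0],[0,0,-0.08,0,0,0],[0,0,-0.1,0,0,0],[0,0,-0.1,0,0,0]]}
}}

```text
time: 3.35
ee_pos: [0.5619, 0.0169, 0.1081]
eef_rot: [0.002, 0.383, 0.924, 0.002]
contact_force: [0.7, -0.1, -0.9]
width: 0.0245
finger_force: 59.0
```

```bash
python3 -c "
from h import *;go(.4188,.3022,.1,52)"
```

```text
shift [0.303  0.1004 0.008 ] turn [ 0.004  0.002 -0.123] at [0.5619 0.0169 0.1081] w 0.0245 t 3.35
```

In the tool's units: -0.123 rad / 2 = -0.0615.

Request:
{"op": "creep_tool", "data": {
  "rows": {"increments": [[0.06,0.02,0.001,0,0,-0.015],[0.12,0.04,0.003,0,0,-0.03],[0.18,0.06,0.004,0,0,-0.045],[0.24,0.08,0.006,0,0,-0.0615],[0.28,0.093,0.007,0,0,-0.0615],[0.303,0.1004,0.008,0,0,-0.0615],[0.303,0.1004,0.008,0,0,-0.0615],[0.303,0.1004,0.008,0,0,-0.0615]]}
}}

```text
time: 4.35
ee_pos: [0.4176, 0.3013, 0.0974]
eef_rot: [-0.0, 0.325, 0.946, -0.0]
contact_force: [0.7, -1.2, 0.3]
width: 0.0244
finger_force: 59.0
```

Run:
```python
from h import *
from bench import arm
go(.4188,.3022,.1,52)
s=arm.read_state();X=np.array(s["ee_pos"])
M=[];d={}
for n in("top","side"):
    c=arm.read_camera(n);d[n]=c
    p=P(c)@[*X,1];u,v=(p[:2]/p[2]).astype(int);print(n,p[:2]/p[2],u-33,v-37)
    M.append(cv2.resize(c["color"][v-37:v+38,u-33:u+33,::-1],(396,450),interpolation=cv2.INTER_CUBIC))
cv2.imwrite("pics/g1.png",np.hstack(M));pickle.dump(d,open("c1.pkl","wb"))
```

```text
shift [-0.0004  0.0014 -0.0026] turn [-0. -0.  0.] at [0.4176 0.3013 0.0974] w 0.0244 t 4.35
top [120.2851488  232.10156517] 87 195
side [258.9402989  324.04316322] 225 287
```

View pics/g1.png

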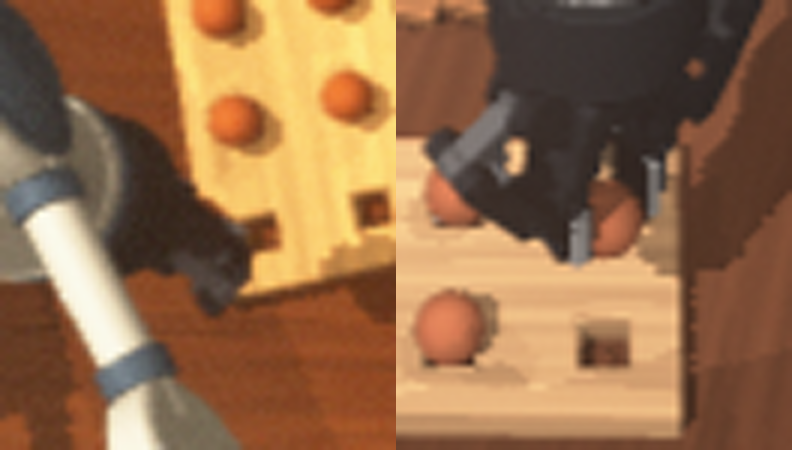

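Run:
```python
from h import *
d=pickle.load(open("c1.pkl","rb"))
for z in(.098,.103,.107):print(z,ray(d["side"],(259.5,323.5),z).round(4))
go(.4188,.3022,.03,52)
```

```text
0.098 [0.4166 0.3001 0.098 ]
0.103 [0.4158 0.303  0.103 ]
0.107 [0.4152 0.3054 0.107 ]
shift [0.0001 0.0012 0.0682] turn [ 0.001 -0.    -0.001] at [0.4181 0.3012 0.0982] w 0.0247 t 4.45
```

Request:
{"op": "creep_tool", "data": {
  "rows": {"increments": [[0,0.001,0.03,0,0,0],[0,0.001,0.055,0,0,0],[0,0.001,0.065,0,0,0],[0,0.001,0.069,0,0,0],[0,0.001,0.069,0,0,0]]}
}}

```text
time: 5.08
ee_pos: [0.419, 0.3031, 0.0306]
eef_rot: [0.001, 0.326, 0.946, 0.001]
contact_force: [0.3, 0.3, 0.1]
width: 0.0247
finger_force: 59.0
```

Request:
{"op": "creep_tool", "data": {
  "rows": {"increments": [[0,0,0.003,0,0,0],[0,0,0.003,0,0,0]]}
}}

```text
time: 5.32
ee_pos: [0.4186, 0.3033, 0.0273]
eef_rot: [0.0, 0.325, 0.946, 0.001]
contact_force: [-0.7, 0.4, 0.3]
width: 0.0245
finger_force: 59.0
```

Request:
{"op": "creep_tool", "data": {
  "rows": {"increments": [[0,0,0.003,0,0,0],[0,0,0.003,0,0,0]]}
}}

```text
time: 5.58
ee_pos: [0.4183, 0.3031, 0.0236]
eef_rot: [0.0, 0.325, 0.946, 0.001]
contact_force: [-0.3, -0.6, 0.2]
width: 0.0242
finger_force: 59.0
```

Run:
```python
from h import *
from bench import arm
go(.4188,.3022,.02,52)
c=arm.read_camera("side");cv2.imwrite("pics/g2.png",cv2.resize(c["color"][300:375,215:290,::-1],(600,600),interpolation=cv2.INTER_CUBIC))
```

```text
shift [-0.001  -0.0004  0.0036] turn [ 0.002 -0.     0.001] at [0.4183 0.3031 0.0236] w 0.0242 t 5.575
```

View pics/g2.png

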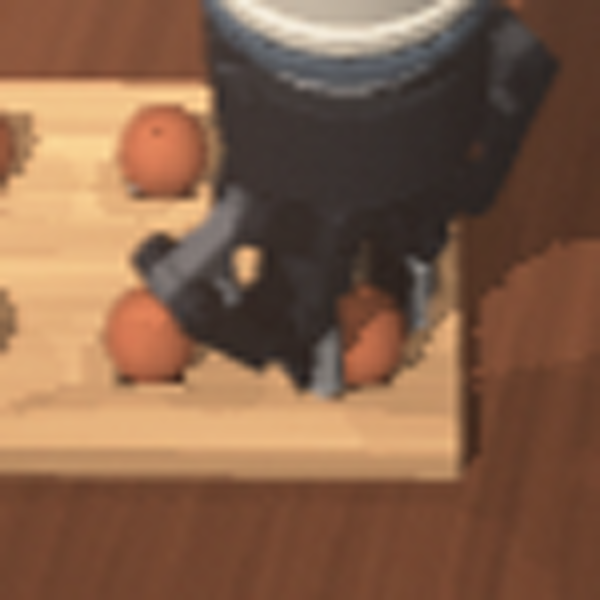

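Request:
{"op": "creep_tool", "data": {
  "rows": {"increments": [[0,0,0.0015,0,0,0],[0,0,0.0015,0,0,0]]}
}}

```text
time: 5.88
ee_pos: [0.4184, 0.3031, 0.0223]
eef_rot: [0.0, 0.325, 0.946, 0.001]
contact_force: [0.0, -0.2, -0.2]
width: 0.0244
finger_force: 59.0
```

Request:
{"op": "creep_tool", "data": {
  "rows": {"increments": [[0,0,0.0015,0,0,0],[0,0,0.0015,0,0,0]]}
}}

```text
time: 6.12
ee_pos: [0.4184, 0.3031, 0.0207]
eef_rot: [0.0, 0.325, 0.946, 0.001]
contact_force: [-0.3, -0.7, 0.1]
width: 0.0246
finger_force: 59.0
```

Request:
{"op": "creep_tool", "data": {
  "rows": {"increments": [[0,0,0.0015,0,0,0],[0,0,0.0015,0,0,0]]}
}}

```text
time: 6.38
ee_pos: [0.4187, 0.3033, 0.0199]
eef_rot: [0.0, 0.325, 0.946, 0.001]
contact_force: [-1.2, -0.0, 2.5]
width: 0.025
finger_force: 59.3
```

Request:
{"op": "creep_tool", "data": {
  "rows": {"increments": [[0,0,0,0,0,0],[0,0,0,0,0,0],[0,0,0,0,0,0]]},
  "finger_gap": 0.046
}}

```text
time: 6.75
ee_pos: [0.4184, 0.3031, 0.0192]
eef_rot: [0.0, 0.325, 0.946, 0.001]
contact_force: [0.4, -0.0, -1.5]
width: 0.0458
finger_force: 0.0
```

Request:
{"op": "creep_tool", "data": {
  "rows": {"increments": [[0,0,-0.02,0,0,0],[0,0,-0.06,0,0,0],[0,0,-0.1,0,0,0],[0,0,-0.1,0,0,0]]}
}}

```text
time: 7.25
ee_pos: [0.4201, 0.3041, 0.1238]
eef_rot: [0.003, 0.325, 0.946, 0.004]
contact_force: [-0.8, 0.3, -0.9]
width: 0.0462
finger_force: 0.0
```

```bash
python3 -c "
from h import *;go(.495,-.0362,.12,45)"
```

```text
shift [-0.2684 -0.2222  0.0024] turn [0.009 0.002 0.123] at [0.4201 0.3041 0.1238] w 0.0462 t 7.25
```

In the tool's units: 0.123 rad / 2 = 0.0615.

Request:
{"op": "creep_tool", "data": {
  "rows": {"increments": [[-0.045,-0.037,0,0,0,0.015],[-0.09,-0.074,0,0,0,0.03],[-0.135,-0.111,0,0,0,0.045],[-0.18,-0.148,0,0,0,0.0615],[-0.22,-0.182,0,0,0,0.0615],[-0.25,-0.207,0,0,0,0.0615],[-0.2684,-0.2222,0.0024,0.003,0,0.0615],[-0.2684,-0.2222,0.0024,0.003,0,0.0615],[-0.2684,-0.2222,0.0024,0.003,0,0.0615]]}
}}

```text
time: 8.38
ee_pos: [0.4928, -0.0367, 0.1157]
eef_rot: [-0.002, 0.383, 0.924, -0.002]
contact_force: [0.0, -0.7, 0.4]
width: 0.046
finger_force: 0.0
```

Run:
```python
from h import *
from bench import arm
M=[]
for n,u,v,U,V in(("top",110,180,170,255),("side",195,300,275,365)):
    c=arm.read_camera(n);M.append(cv2.resize(c["color"][v:V,u:U,::-1],(390,400),interpolation=cv2.INTER_CUBIC))
cv2.imwrite("pics/r2.png",np.hstack(M))
go(.495,-.0362,.0075,45)
```

```text
shift [-0.0014  0.0019  0.1087] turn [-0.004 -0.001  0.001] at [ 0.493  -0.0363  0.1163] w 0.0463 t 8.475
```

View pics/r2.png

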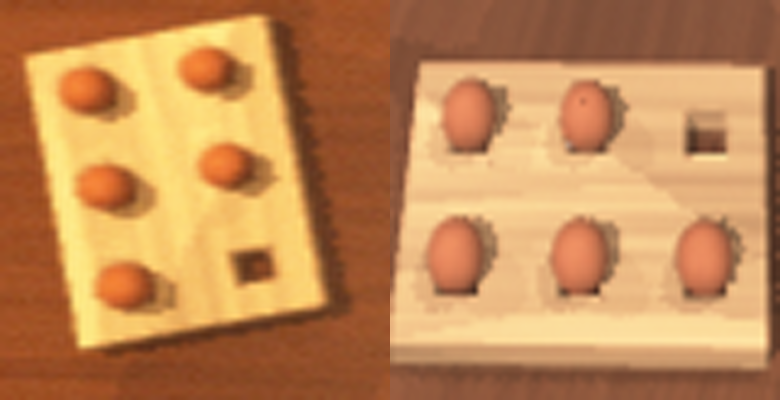

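The picture shows the first marble seated in its pocket, top crop (125,286) and side crop (705,257), matching its neighbours. Pocket B is still empty at crop (253,265). Now the second marble.

In the tool's units: -0.004 rad / 2 = -0.002.

Request:
{"op": "creep_tool", "data": {
  "rows": {"increments": [[-0.0012,0.0012,0.05,-0.002,0,0],[-0.0012,0.0012,0.09,-0.002,0,0],[-0.0012,0.0012,0.102,-0.002,0,0],[-0.0012,0.0012,0.108,-0.002,0,0],[-0.0012,0.0012,0.108,-0.002,0,0]]}
}}

```text
time: 9.1
ee_pos: [0.4955, -0.0375, 0.0099]
eef_rot: [0.001, 0.383, 0.924, 0.0]
contact_force: [-0.2, 0.2, -0.6]
width: 0.0461
finger_force: 0.0
```

Request:
{"op": "creep_tool", "data": {
  "rows": {"increments": [[0,0,0,0,0,0],[0,0,0,0,0,0],[0,0,0,0,0,0],[0,0,0,0,0,0]]},
  "finger_gap": 0
}}

```text
time: 9.6
ee_pos: [0.4958, -0.0378, 0.0103]
eef_rot: [0.001, 0.383, 0.924, 0.0]
contact_force: [0.3, 0.6, 6.5]
width: 0.0245
finger_force: 58.7
```

Request:
{"op": "creep_tool", "data": {
  "rows": {"increments": [[0,0,-0.04,0,0,0],[0,0,-0.08,0,0,0],[0,0,-0.1,0,0,0],[0,0,-0.1,0,0,0]]}
}}

```text
time: 10.1
ee_pos: [0.4954, -0.0378, 0.1098]
eef_rot: [0.001, 0.383, 0.924, 0.0]
contact_force: [0.2, -0.4, -0.3]
width: 0.0242
finger_force: 59.0
```

```bash
python3 -c "
from h import *;go(.4332,.244,.1,52)"
```

```text
shift [0.2433 0.1551 0.0095] turn [ 0.002  0.002 -0.123] at [ 0.4954 -0.0378  0.1098] w 0.0242 t 10.1
```

In the tool's units: -0.123 rad / 2 = -0.0615.

Request:
{"op": "creep_tool", "data": {
  "rows": {"increments": [[0.05,0.032,0,0,0,-0.015],[0.1,0.064,0,0,0,-0.03],[0.15,0.096,0,0,0,-0.045],[0.2,0.127,0.003,0,0,-0.0615],[0.23,0.147,0.006,0,0,-0.0615],[0.2433,0.1551,0.0095,0,0,-0.0615],[0.2433,0.1551,0.0095,0,0,-0.0615],[0.2433,0.1551,0.0095,0,0,-0.0615],[0.2433,0.1551,0.0095,0,0,-0.0615]]}
}}

```text
time: 11.22
ee_pos: [0.4329, 0.243, 0.0991]
eef_rot: [0.0, 0.326, 0.945, -0.0]
contact_force: [0.4, -0.4, -0.6]
width: 0.0248
finger_force: 59.1
```

```bash
python3 -c "
from h import *;go(.4332,.244,.025,52)"
```

```text
shift [0.0004 0.001  0.0741] turn [-0.     0.    -0.001] at [0.4329 0.243  0.0991] w 0.0248 t 11.225
```

Request:
{"op": "creep_tool", "data": {
  "rows": {"increments": [[0,0.0005,0.03,0,0,0],[0,0.0005,0.055,0,0,0],[0,0.0005,0.07,0,0,0],[0,0.0005,0.0745,0,0,0],[0,0.0005,0.0745,0,0,0],[0,0.0005,0.0745,0,0,0]]}
}}

```text
time: 11.98
ee_pos: [0.4334, 0.2448, 0.0257]
eef_rot: [0.001, 0.325, 0.946, 0.001]
contact_force: [0.6, -0.2, -0.1]
width: 0.0244
finger_force: 59.1
```

Request:
{"op": "creep_tool", "data": {
  "rows": {"increments": [[0,0,0.002,0,0,0],[0,0,0.002,0,0,0]]}
}}

```text
time: 12.22
ee_pos: [0.4327, 0.2446, 0.0227]
eef_rot: [0.0, 0.325, 0.946, 0.0]
contact_force: [0.6, 0.8, -0.3]
width: 0.0244
finger_force: 59.1
```

Request:
{"op": "creep_tool", "data": {
  "rows": {"increments": [[0,0,0.002,0,0,0],[0,0,0.002,0,0,0]]}
}}

```text
time: 12.48
ee_pos: [0.4331, 0.2446, 0.0214]
eef_rot: [0.0, 0.325, 0.946, 0.0]
contact_force: [-1.6, -1.6, 4.7]
width: 0.0244
finger_force: 59.5
```

Request:
{"op": "creep_tool", "data": {
  "rows": {"increments": [[0,0,0,0,0,0],[0,0,0,0,0,0],[0,0,0,0,0,0]]},
  "finger_gap": 0.046
}}

```text
time: 12.85
ee_pos: [0.4325, 0.2444, 0.0202]
eef_rot: [-0.0, 0.325, 0.946, -0.0]
contact_force: [0.2, 0.6, 0.3]
width: 0.0462
finger_force: 0.0
```

Request:
{"op": "creep_tool", "data": {
  "rows": {"increments": [[0,0,-0.02,0,0,0],[0,0,-0.06,0,0,0],[0,0,-0.12,0,0,0],[0,0,-0.16,0,0,0],[0,0,-0.16,0,0,0]]}
}}

```text
time: 13.48
ee_pos: [0.4342, 0.2453, 0.185]
eef_rot: [0.003, 0.325, 0.946, 0.003]
contact_force: [-0.1, 1.0, -0.1]
width: 0.046
finger_force: 0.0
```

Run:
```python
from h import *
go(.5596,-.317,.17,-29.5)
```

```text
shift [-0.4447 -0.3662  0.014 ] turn [ 0.008 -0.002  1.423] at [0.4342 0.2453 0.185 ] w 0.046 t 13.475
```

In the tool's units: 1.423 rad / 2 = 0.7115.

Request:
{"op": "creep_tool", "data": {
  "rows": {"increments": [[-0.04,-0.033,0,0,0,0.075],[-0.08,-0.066,0,0,0,0.15],[-0.12,-0.099,0,0,0,0.225],[-0.16,-0.132,0,0,0,0.3],[-0.2,-0.165,0,0,0,0.375],[-0.24,-0.198,0,0,0,0.45],[-0.28,-0.231,0,0,0,0.525],[-0.32,-0.264,0,0,0,0.6],[-0.36,-0.297,0,0,0,0.675],[-0.4,-0.33,0,0,0,0.7115],[-0.43,-0.354,0.005,0,0,0.7115],[-0.4447,-0.3662,0.01,0,0,0.7115],[-0.4447,-0.3662,0.01,0,0,0.7115],[-0.4447,-0.3662,0.01,0,0,0.7115],[-0.4447,-0.3662,0.01,0,0,0.7115]]},
  "finger_gap": 0.07
}}

```text
time: 15.35
ee_pos: [0.5582, -0.3165, 0.1713]
eef_rot: [0.0, 0.863, 0.504, 0.0]
contact_force: [-0.7, 0.7, 1.3]
width: 0.07
finger_force: 0.0
```

Run:
```python
from h import *
from bench import arm
go(.5596,-.317,.103,-29.5)
print(arm.read_state()["joint_pos"])
M=[]
for n,u,v,U,V in(("top",110,180,170,255),("side",225,120,305,200)):
    c=arm.read_camera(n);M.append(cv2.resize(c["color"][v:V,u:U,::-1],(390,400),interpolation=cv2.INTER_CUBIC))
cv2.imwrite("pics/k1.png",np.hstack(M))
```

```text
shift [0.0002 0.0014 0.0683] turn [ 0.001 -0.     0.001] at [ 0.5582 -0.3165  0.1713] w 0.07 t 15.35
[-5.68910406e-01  1.99212903e-01  1.21824298e+00  2.44391405e-04
  1.72331918e+00 -5.54803239e-02]
```

View pics/k1.png

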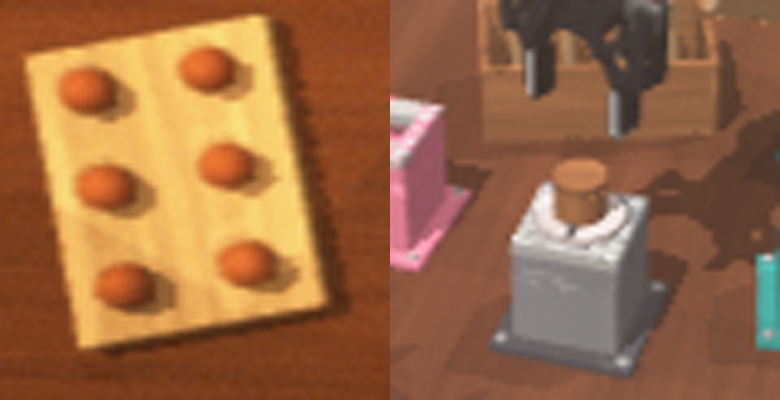

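All six pockets now hold a marble (second one at crop (248,264)). The open fingers hang above the knob, which is at side crop (580,190). I'll go down and grip it.

Request:
{"op": "creep_tool", "data": {
  "rows": {"increments": [[0,0.001,0.03,0,0,0],[0,0.001,0.05,0,0,0],[0,0.001,0.06,0,0,0],[0,0.001,0.067,0,0,0],[0,0.001,0.067,0,0,0],[0,0.001,0.067,0,0,0]]}
}}

```text
time: 16.2
ee_pos: [0.5591, -0.3186, 0.1045]
eef_rot: [0.001, 0.864, 0.504, 0.0]
contact_force: [-0.8, 0.1, 0.3]
width: 0.0697
finger_force: 0.0
```

Request:
{"op": "creep_tool", "data": {
  "rows": {"increments": [[0,0,0,0,0,0],[0,0,0,0,0,0],[0,0,0,0,0,0],[0,0,0,0,0,0],[0,0,0,0,0,0]]},
  "finger_gap": 0
}}

```text
time: 16.82
ee_pos: [0.559, -0.3185, 0.1044]
eef_rot: [0.001, 0.864, 0.504, 0.0]
contact_force: [-1.1, 1.2, 5.7]
width: 0.0385
finger_force: 61.2
```

```bash
python3 -c "
from h import *;from bench import arm;go(.5596,-.317,.103,-29.5);print(arm.read_state()['torque'],arm.read_state()['contact_force'])"
```

```text
shift [ 0.0016 -0.0003  0.0014] turn [ 0.001  0.    -0.   ] at [ 0.559  -0.3185  0.1044] w 0.0385 t 16.825
[ 0.06191976  0.17310527 -0.00759416] [-1.06809651  1.16605032  5.72921119]
```

In the tool's units: 0.45 rad / 2 = 0.225.

Request:
{"op": "creep_tool", "data": {
  "rows": {"increments": [[0,0,0,0,0,0.075],[0,0,0,0,0,0.15],[0,0,0,0,0,0.225],[0,0,0,0,0,0.225]]}
}}

```text
time: 17.32
ee_pos: [0.5591, -0.3186, 0.1045]
eef_rot: [0.001, 0.955, 0.297, 0.0]
contact_force: [0.0, 0.1, 5.2]
width: 0.0383
finger_force: 61.1
```

```bash
python3 -c "
from bench import arm;s=arm.read_state();print(s['torque'])"
```

```text
[ 0.07420498  0.10341112 -0.17378145]
```

Request:
{"op": "creep_tool", "data": {
  "rows": {"increments": [[0,0,0,0,0,0.075],[0,0,0,0,0,0.15],[0,0,0,0,0,0.225],[0,0,0,0,0,0.225]]}
}}

```text
time: 17.82
ee_pos: [0.5592, -0.3185, 0.1045]
eef_rot: [0.0, 0.997, 0.077, 0.001]
contact_force: [0.2, -0.6, 6.0]
width: 0.0385
finger_force: 61.1
```

```bash
python3 -c "
from bench import arm;s=arm.read_state();print(s['torque'])"
```

```text
[ 0.02172564  0.00811982 -0.11856457]
```

In the tool's units: 0.5 rad / 2 = 0.25.

Request:
{"op": "creep_tool", "data": {
  "rows": {"increments": [[0,0,0,0,0,0.075],[0,0,0,0,0,0.15],[0,0,0,0,0,0.225],[0,0,0,0,0,0.25],[0,0,0,0,0,0.25]]}
}}

```text
time: 18.45
ee_pos: [0.5593, -0.3185, 0.1045]
eef_rot: [0.0, 0.985, -0.172, 0.001]
contact_force: [0.3, -0.2, 5.1]
width: 0.0388
finger_force: 61.1
```

```bash
python3 -c "
from bench import arm;s=arm.read_state();print(s['torque'])"
```

Run:
```python
from h import *
from bench import arm
M=[]
for n,u,v,U,V in(("top",298,160,358,220),("side",235,130,305,200)):
    c=arm.read_camera(n);M.append(cv2.resize(c["color"][v:V,u:U,::-1],(400,400),interpolation=cv2.INTER_CUBIC))
cv2.imwrite("pics/k2.png",np.hstack(M))
```

```text
[ 0.00152494 -0.01228444 -0.17328726]
```

View pics/k2.png

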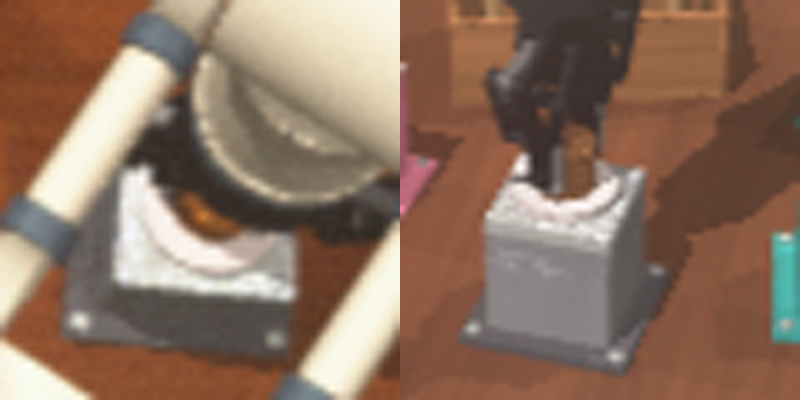

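In the tool's units: 0.08 rad / 2 = 0.04.

Request:
{"op": "creep_tool", "data": {
  "rows": {"increments": [[0,0,0,0,0,0.04],[0,0,0,0,0,0.04]]}
}}

```text
time: 18.8
ee_pos: [0.5593, -0.3184, 0.1045]
eef_rot: [0.0, 0.978, -0.21, 0.001]
contact_force: [-0.0, 0.4, 6.0]
width: 0.0385
finger_force: 61.1
```

Request:
{"op": "creep_tool", "data": {
  "rows": {"increments": [[0,0,-0.002,0,0,0],[0,0,-0.004,0,0,0],[0,0,-0.006,0,0,0],[0,0,-0.006,0,0,0]]}
}}

```text
time: 19.3
ee_pos: [0.5587, -0.3183, 0.1093]
eef_rot: [-0.0, 0.978, -0.21, -0.0]
contact_force: [0.3, -0.6, -2.2]
width: 0.0382
finger_force: 60.6
```

```bash
python3 -c "
from bench import arm;s=arm.read_state();print(s['torque'])"
```

```text
[-0.02315047 -0.01962222  0.02512197]
```

Request:
{"op": "creep_tool", "data": {
  "rows": {"increments": [[0,0,-0.01,0,0,0],[0,0,-0.02,0,0,0],[0,0,-0.03,0,0,0],[0,0,-0.04,0,0,0],[0,0,-0.04,0,0,0]]}
}}

```text
time: 19.92
ee_pos: [0.5593, -0.3186, 0.1512]
eef_rot: [0.0, 0.978, -0.211, 0.001]
contact_force: [-0.8, 0.0, -3.6]
width: 0.0383
finger_force: 60.5
```

Request:
{"op": "creep_tool", "data": {
  "rows": {"increments": [[0,0,-0.012,0,0,0],[0,0,-0.024,0,0,0],[0,0,-0.036,0,0,0],[0,0,-0.048,0,0,0],[0,0,-0.055,0,0,0],[0,0,-0.055,0,0,0],[0,0,-0.055,0,0,0],[0,0,-0.055,0,0,0]]}
}}

```text
time: 20.92
ee_pos: [0.5586, -0.3182, 0.2037]
eef_rot: [-0.0, 0.978, -0.211, -0.001]
contact_force: [0.1, 0.3, -1.5]
width: 0.0382
finger_force: 60.5
```

Run:
```python
from h import *
from bench import arm
M=[]
for n,u,v,U,V in(("top",150,110,470,270),("side",170,90,330,290)):
    c=arm.read_camera(n);M.append(cv2.resize(c["color"][v:V,u:U,::-1],(480,240) if n=="top" else (320,400),interpolation=cv2.INTER_CUBIC))
o=np.zeros((400,800,3),np.uint8);o[:240,:480]=M[0];o[:,480:]=M[1]
cv2.imwrite("pics/k3.png",o)
```

```text
(no output)
```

View pics/k3.png

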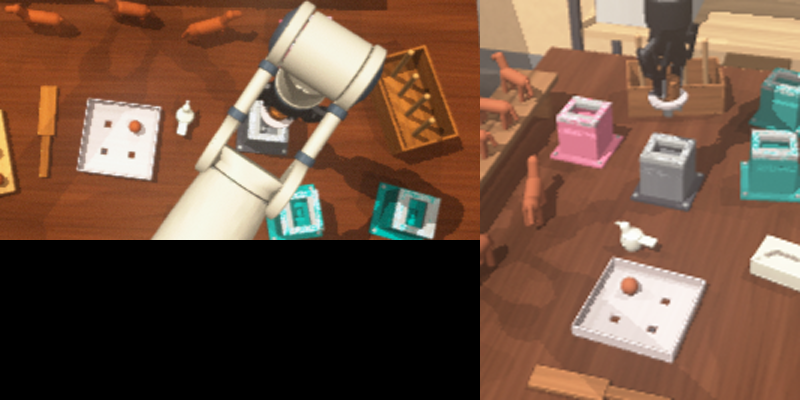

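The cap hangs level in the gripper at side crop (668,100), straight above the open canister at (668,150). One marble is left in the pan at (135,127), and the bystanders haven't moved.

Request:
{"op": "creep_tool", "data": {
  "rows": {"increments": [[0,0,0,0,0,0],[0,0,0,0,0,0],[0,0,0,0,0,0],[0,0,0,0,0,0]]}
}}

```text
time: 21.52
ee_pos: [0.5588, -0.3183, 0.2045]
eef_rot: [0.0, 0.978, -0.211, -0.0]
contact_force: [-0.2, -0.1, -2.1]
width: 0.0383
finger_force: 60.5
```

```bash
python3 -c "
from bench import arm;print(arm.sign_off())"
```

```text
the job is handed in; nothing more can be done
None
```

I handed the job in at 21.5 s: all six pockets hold a marble, one spare is still in the pan, and the cap, which unlocked clockwise, is held level about 10 cm above the canister's mouth; sign-off returned no verdict.

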